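# Space the tube racks with the wedge spacer

### The arm

A 7-joint arm with a two-finger parallel gripper is mounted at the origin on the work surface. World frame = base frame: x ahead of the robot, y to its left, z up, the work surface at z = 0. Lengths are in m, angles in degrees, forces in N, time in s.
With the tool pointing down it reaches from about 0.425 to 0.875 m from the base axis. Payload 4.7 kg.
Tool frame: the origin (TCP) lies on the centre line of the jaws, within the pads' length; the fingertips stand 25 mm ahead of it and the grasp point (between the pads) lies 6 mm ahead of it; z points along the fingers, y is the direction in which the jaws open and shut (so a half turn about z gives the same grasp; the last joint's range is limited). The gripper opens to 87 mm and grips with 3 to 60 N. Pads are 19 mm wide; open, the fingers measure 117 mm over their backs; the gripper's body (75 mm by 190 mm) begins 51 mm behind the grasp point.
Start: joints at [-70.64, 18.392, -4.016, 83.108, 1.295, 78.541, -3.26], TCP at [0.207, 0.616, 0.248] pointing down, gripper open.
Joint ranges: [-163.93, 163.93], [-17.29, 119.83], [-79.2, 71.16], [3.27, 140.29], [-89.18, 269.18], [5.43, 117.66], [-154.24, 154.24]. Speed limits (degrees/s): [147.25, 147.25, 180, 180, 180, 180, 180].

### API

Orientations are given as [roll, pitch, yaw] about the fixed x, y, z axes, in that order (R = Rz(yaw) Ry(pitch) Rx(roll)).
In Python, from cell import env gives the robot as it stands.
- The arm moves only by the shell command python3 -m creep 'ROWS' [OPENING] [FORCE]. ROWS is JSON, a list of rows, each an object of numbers: "tx", "ty", "tz": the shift along the tool's x, y, z in m; "rx", "ry", "rz": the turn, a rotation vector about the tool's x, y, z in degrees. In form: [{"tx": .., "ty": .., "tz": .., "rx": .., "ry": .., "rz": ..}, ...]. A call has 1 to 20 rows; each row shifts and turns the commanded pose from where the row before left it, along the tool's axes as they then stand; what a row does not reach is not made up. A row lasts 1/8 s, in which the tool goes at most 62.5 mm and 10.7 degrees, less where a joint would pass 70% of its speed; a pose out of reach is approached as far as the arm can. A call is refused whole if a number of a shift passes 0.0625 or a number of a turn 10.7, either way. A call with a gripper value outside its range is refused whole. OPENING is the finger opening in m, from 0 to 0.087, set as the call begins (- or left out, the last holds). The fingers move at their own pace and stop on an object; FORCE is the grip in N (left out, the last holds). Time passes only in rows, so rows that do not move let the fingers close. It gives the time, the measured TCP pose, the force and the opening at its end, in the units of the state.
- env.get_obs(): the state, without advancing time (a new reading comes with each control period).
- env.read_camera(name): name is "scene" or "top"; returns a dict with "pixels" (400x640x3 uint8, red, green, blue), "intrinsics" (3x3 intrinsics, pixels), "R" (3x3) and "t" (3): a world point X has camera coordinates R X + t. Camera axes: x right, y down, z forward; pixel columns grow to the right and rows downward; lengths in m; the calibration is good to about 2 mm. A picture is of the moment at which its call begins. There is no depth.
- env.sign_off(): hands the job in, once; it reports no verdict.
The state is a dict: "time_s": time; "qpos": joint angles; "joint_velocities": joint speeds; "effort": joint torques, N m; "tool_pos": TCP position; "tool_rot": TCP orientation; "force": force on the tool from outside, world axes, zero at the start; "wrist_torque": the same for the moment, N m; "grip_width": finger opening in m.
Only numpy, scipy, OpenCV 4.12 (cv2) and the standard library are available. Lean on these libraries where they do the work, as an engineer would, in place of code of your own. Each camera call takes 0.05 s, during which the arm holds its last target.

### The job

Space out the three tube racks on the track of the lab bench with the wooden spacer block that has the tapered foot. Starting at the rack that is bolted to the track, at the end nearest the spacer's grey stand, press the spacer down into the first gap, until its straight sides stand between the two racks and have opened the gap to the block's thickness; then lift it out and do the same in the second gap. Leave the spacer standing upright in the second gap, its foot on the track.

Things in the scene. Friction and masses are not known exactly. Their poses are not given: they have to be found in the camera images.
- track: Fixed aluminium track, 80 mm wide, 15 mm high, carrying a row of three white tube racks, each 150 x 60 x 75 mm (x, y, z), tops 90 mm above the bench, capped tubes up to 15 mm higher. The first rack is bolted on by a steel bracket. Origin: on the bench under that fixed rack's centre; y runs along the track to the other racks, x across it, z up.
- rack_mid: The middle rack. Slides only along the track (y), about 2 N friction, stays where left. Origin: centre of its underside, 15 mm above the bench; axes as the track's. The gap to the fixed rack starts at 40 to 49 mm and should become 60 mm, the spacer's thickness.
- rack_end: The last rack, sliding likewise. Origin: centre of its underside, axes as the track's. Once the first gap is 60 mm, the gap between the middle and last racks is 40 to 49 mm; it should become 60 mm too. The spacer, lowered with its middle 30 mm from the face of the rack before the gap, pushes the rack after it away.
- spacer: Wooden block with a grip, about 0.2 kg; origin: centre of underside. Along y: 10 mm at the underside, tapering out to 60 mm at height 50, straight to 80; along x 60 mm. Grip on top: height 80 to 120, x 26, y 46 mm; pinch across x. In use its y lies along the track's y. Starts upright in a grey stand, underside 6 mm above the bench, between cheeks 70 mm high on its y sides: lift straight up.
There are look-alikes about, which are no part of the job. What is shaped like the spacer but green is not meant.

How it is judged:
By the outcome, as a careful person would: the job done as asked, in the order asked, and still so for the second after the job is handed in, with the robot touching nothing.
It also fails if it takes over 45 s, if anything falls off the work surface, if the arm or the gripper's body presses on something with over 40 N, if the wrist force passes 120 N, or if a joint passes its speed limit or range.

## Working session

There is one attempt and no reset: what is moved stays moved. The work goes in short steps, Python scripts to look and compute and a shell command to move; the robot and the scene stay as the last step left them, time stands still between calls to the robot, and variables do not carry over. Pictures are saved under pics/ and viewed, and the job is handed in when it is done.

```bash
ls; mkdir -p pics; python3 - <<'E'
from cell import env
import cv2
o=env.get_obs()
for k,v in o.items(): print(k,v)
for n in("scene","top"):
    c=env.read_camera(n); cv2.imwrite(f"pics/{n}0.png",c["pixels"][:,:,::-1]); print(n,c["intrinsics"],c["R"],c["t"])
E
```

```text
pics
time_s 0.0
qpos [-70.63879813  18.4382531   -4.01608238  83.17436307   1.2936504
  78.53924736  -3.26016206]
joint_velocities [ 0.1400918   0.0328788  -0.07427372  0.03706544 -0.01102089 -0.01425849
 -0.02391891]
effort [-1.22933570e-04 -4.91300440e+01 -4.03965265e-01 -3.12520838e+01
 -6.39312551e-02  4.39739751e-02  2.06351515e-04]
tool_pos [0.2066969  0.61573899 0.24647538]
tool_rot [-1.79893304e+02  4.16495738e-03  1.61448631e+02]
force [-0.8718153  -0.30699899  0.57339957]
wrist_torque [-0.06419898  0.07366659  0.00938379]
grip_width 0.08706025527584839
scene [[510.76070491   0.         327.89526048]
 [  0.         510.76070491 199.10427844]
 [  0.           0.           1.        ]] [[ 0.14526743  0.98934045 -0.01014148]
 [ 0.57753019 -0.09311405 -0.81104171]
 [-0.80334068  0.11196094 -0.58490041]] [-0.00937549 -0.31807488  1.4842998 ]
top [[484.77974636   0.         310.37798818]
 [  0.         484.77974636 199.97920275]
 [  0.           0.           1.        ]] [[-0.02011551 -0.99979713 -0.00102924]
 [-0.98751903  0.0200293  -0.15622099]
 [ 0.15620991 -0.00212607 -0.98772159]] [-0.06503505  0.61656578  0.82160971]
```

View pics/scene0.png

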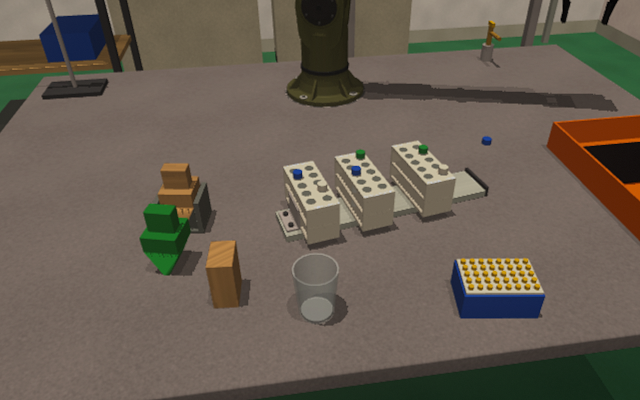

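View pics/top0.png

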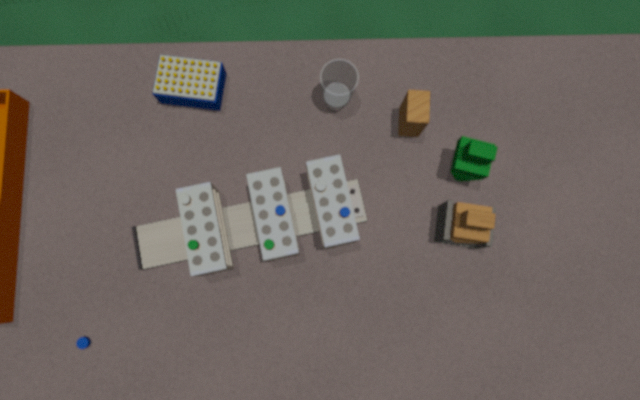

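```bash
cat > h.py <<'E'
import numpy as np, cv2
def ray(c,u,v):
    K,R,t=map(np.array,(c["intrinsics"],c["R"],c["t"]))
    d=R.T@np.linalg.inv(K)@np.array([u,v,1.]); return -R.T@t,d
def onz(c,u,v,z):
    o,d=ray(c,u,v); return o+d*(z-o[2])/d[2]
def proj(c,X):
    p=np.array(c["intrinsics"])@(np.array(c["R"])@np.array(X)+np.array(c["t"])); return p[:2]/p[2]
E
python3 - <<'E'
import cv2
a=cv2.imread("pics/top0.png");s=cv2.imread("pics/scene0.png")
cv2.imwrite("pics/t_sp.png",cv2.resize(a[190:260,420:510],None,fx=8,fy=8,interpolation=cv2.INTER_CUBIC))
cv2.imwrite("pics/t_rk.png",cv2.resize(a[140:290,130:380],None,fx=3.2,fy=3.2,interpolation=cv2.INTER_CUBIC))
cv2.imwrite("pics/s_sp.png",cv2.resize(s[150:280,130:250],None,fx=4.5,fy=4.5,interpolation=cv2.INTER_CUBIC))
cv2.imwrite("pics/s_rk.png",cv2.resize(s[130:260,270:500],None,fx=3.4,fy=3.4,interpolation=cv2.INTER_CUBIC))
E
```

```text
(no output)
```

View pics/t_sp.png

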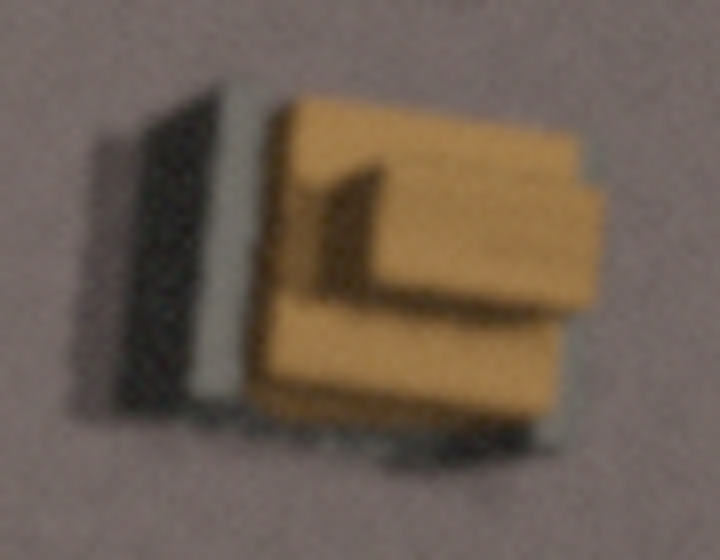

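View pics/t_rk.png

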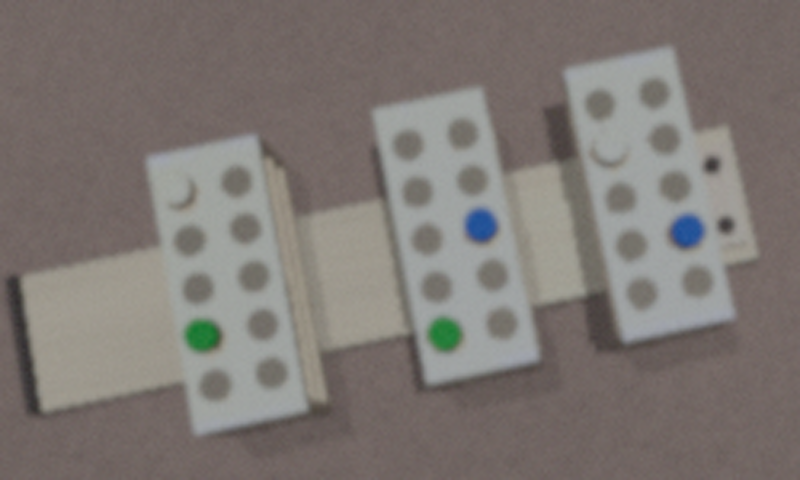

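View pics/s_sp.png

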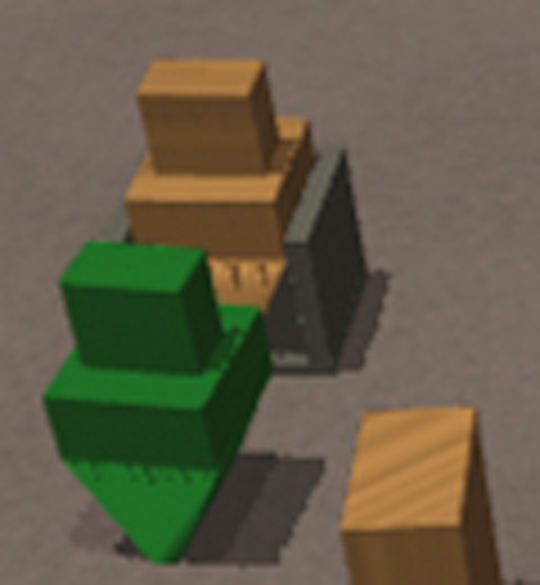

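View pics/s_rk.png

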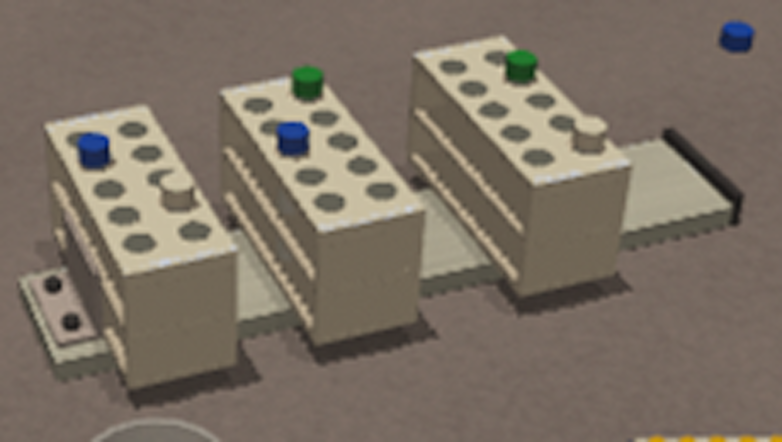

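```bash
cat >> h.py <<'E'
def racks(c):
    """top cam -> list of (center xyz at z=.09, yaw of the y axis dir, dims), ordered fixed..end"""
    p=c["pixels"].astype(int)
    m=((p.min(2)>150)&((p.max(2)-p.min(2))<22)).astype(np.uint8)
    m[:, 385:]=0; m[:140]=0
    m=cv2.morphologyEx(m,cv2.MORPH_OPEN,np.ones((3,3)))
    out=[]
    for k in cv2.findContours(m,cv2.RETR_EXTERNAL,cv2.CHAIN_APPROX_NONE)[0]:
        if cv2.contourArea(k)<800: continue
        W=np.array([onz(c,u,v,.09)[:2] for u,v in k[:,0]])
        (cx,cy),(w,h),a=cv2.minAreaRect((W*1000).astype(np.float32))
        if w>h: w,h,a=h,w,a+90
        out.append((cx,cy,w,h,a))
    return sorted(out,key=lambda r:r[1]),m
E
python3 - <<'E'
from h import *; from cell import env
c=env.read_camera("top"); r,m=racks(c)
print(np.array([c["pixels"][v,u] for u,v in((205,190),(250,215),(270,175))]))
for x in r: print(np.round(x,2))
cv2.imwrite("pics/m.png",m*255)
# spacer hand-picked corners (top crop /8 + (420,190))
f=lambda X,Y,z:(onz(c,420+X/8,190+Y/8,z)*1000).round(1)
print("grip z126",[f(X,Y,.126) for X,Y in((382,162),(603,185),(597,308),(375,280))])
print("shoulder z86",[f(X,Y,.086) for X,Y in((298,98),(580,132),(553,415),(270,378))])
s=env.read_camera("scene")
g=lambda X,Y,z:(onz(s,130+X/4.5,150+Y/4.5,z)*1000).round(1)
print("s grip",[g(X,Y,.126) for X,Y in((155,60),(265,62),(252,97),(137,97))])
k=lambda X,Y,z:(onz(s,270+X/3.4,130+Y/3.4,z)*1000).round(1)
for q in [((45,125),(150,105),(237,248),(125,270)),((220,93),(308,70),(423,210),(318,234)),((413,55),(505,37),(630,162),(533,185))]:
    print("s rack",[k(X,Y,.09)[:2] for X,Y in q])
t=lambda X,Y,z:(onz(c,130+X/3.2,140+Y/3.2,z)*1000).round(1)
for q in [((565,70),(672,47),(735,318),(623,342)),((373,110),(482,88),(540,360),(427,384)),((147,157),(258,135),(308,410),(193,434))]:
    print("t rack",[t(X,Y,.09)[:2] for X,Y in q])
E
```

```text
[[157 159 155]
 [151 147 134]
 [161 164 163]]
[ 610.39 -122.58   74.47  147.56  100.89]
[588.56 -11.36  58.69 147.59 101.46]
[564.7  110.77  58.26 147.18 101.01]
grip z126 [array([ 580.8, -332.9,  126. ]), array([ 575.1, -377.4,  126. ]), array([ 550.1, -374.2,  126. ]), array([ 556.7, -329.8,  126. ])]
shoulder z86 [array([ 600.1, -329.1,   86. ]), array([ 591.6, -388.9,   86. ]), array([ 531.3, -378.4,   86. ]), array([ 540.3, -319.1,   86. ])]
s grip [array([ 556.3, -369.3,  126. ]), array([ 565. , -325.4,  126. ]), array([ 590.8, -328.5,  126. ]), array([ 583.5, -373.2,  126. ])]
s rack [array([ 545. , -155.9]), array([533.2, -95. ]), array([677.5, -68.5]), array([ 687. , -126.7])]
s rack [array([526.6, -53.4]), array([509.2,   1.8]), array([659.9,  32.7]), array([672.2, -25.6])]
s rack [array([502.1,  67. ]), array([489.9, 127.2]), array([633.7, 154.3]), array([646.7,  96. ])]
t rack [array([675.4, -72.1]), array([ 687. , -130.3]), array([ 539.6, -159.2]), array([528.2, -99.8])]
t rack [array([655.4,  31.6]), array([666.3, -27.2]), array([519.7, -56.1]), array([508.4,   3.3])]
t rack [array([632.2, 152.7]), array([643. ,  93.4]), array([496.1,  65.5]), array([485. , 125.3])]
```

View pics/m.png

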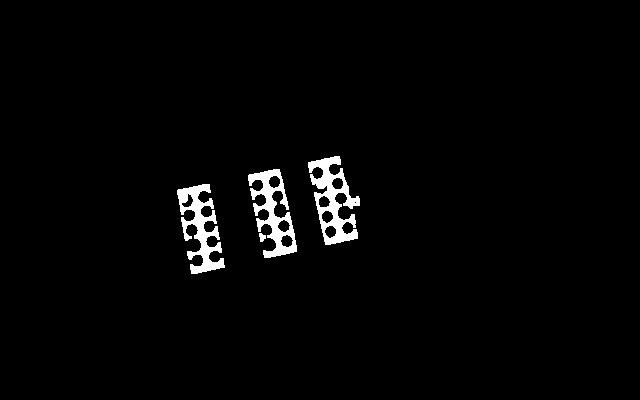

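```bash
python3 -m creep '[{"rz":10},{"rz":10},{"rz":10},{"rz":10},{"rz":10},{"rz":10},{"rz":10},{"rz":10},{"tx":-0.041,"ty":0.042,"tz":-0.005},{"tx":-0.041,"ty":0.042,"tz":-0.005},{"tx":-0.041,"ty":0.042,"tz":-0.005},{"tx":-0.041,"ty":0.042,"tz":-0.005},{"tx":-0.041,"ty":0.042,"tz":-0.005},{"tx":-0.041,"ty":0.042,"tz":-0.005},{"tx":-0.041,"ty":0.042,"tz":-0.005},{"tx":-0.041,"ty":0.042,"tz":-0.005},{"tx":-0.041,"ty":0.042,"tz":-0.005},{"tx":-0.041,"ty":0.042,"tz":-0.005},{"tx":-0.041,"ty":0.042,"tz":-0.005}]' 0.087 30
```

```text
$[0]: bad value
```

```bash
python3 -m creep '[{"tx":0,"ty":0,"tz":0,"rx":0,"ry":0,"rz":10}]' 0.087 30
```

```text
time_s: 0.32
tool_pos: [0.2068, 0.616, 0.2472]
tool_rot: [-180.0, 0.0, 151.2]
force: [0.8, 0.1, -0.3]
grip_width: 0.0871
```

```bash
python3 -m creep '[{"tx":0,"ty":0,"tz":0,"rx":0,"ry":0,"rz":10},{"tx":0,"ty":0,"tz":0,"rx":0,"ry":0,"rz":10},{"tx":0,"ty":0,"tz":0,"rx":0,"ry":0,"rz":10},{"tx":0,"ty":0,"tz":0,"rx":0,"ry":0,"rz":10},{"tx":0,"ty":0,"tz":0,"rx":0,"ry":0,"rz":10},{"tx":0,"ty":0,"tz":0,"rx":0,"ry":0,"rz":10},{"tx":0,"ty":0,"tz":0,"rx":0,"ry":0,"rz":10},{"tx":-0.041,"ty":0.042,"tz":-0.005,"rx":0,"ry":0,"rz":0},{"tx":-0.041,"ty":0.042,"tz":-0.005,"rx":0,"ry":0,"rz":0},{"tx":-0.041,"ty":0.042,"tz":-0.005,"rx":0,"ry":0,"rz":0},{"tx":-0.041,"ty":0.042,"tz":-0.005,"rx":0,"ry":0,"rz":0},{"tx":-0.041,"ty":0.042,"tz":-0.005,"rx":0,"ry":0,"rz":0},{"tx":-0.041,"ty":0.042,"tz":-0.005,"rx":0,"ry":0,"rz":0},{"tx":-0.041,"ty":0.042,"tz":-0.005,"rx":0,"ry":0,"rz":0},{"tx":-0.041,"ty":0.042,"tz":-0.005,"rx":0,"ry":0,"rz":0},{"tx":-0.041,"ty":0.042,"tz":-0.005,"rx":0,"ry":0,"rz":0},{"tx":-0.041,"ty":0.042,"tz":-0.005,"rx":0,"ry":0,"rz":0},{"tx":-0.041,"ty":0.042,"tz":-0.005,"rx":0,"ry":0,"rz":0}]'
cat >> h.py <<'E'
def mv(env,target,yaw=None):
    """remaining shift in tool axes (mm), and rz"""
    from scipy.spatial.transform import Rotation as Ro
    o=env.get_obs(); R=Ro.from_euler('xyz',o["tool_rot"],degrees=True).as_matrix()
    d=R.T@(np.array(target)-np.array(o["tool_pos"])); print("tool shift mm",(d*1000).round(1),"rot",np.round(o["tool_rot"],2), "rz", None if yaw is None else round(o["tool_rot"][2]-yaw,2))
E
python3 -c "
from cell import env; from h import *
mv(env,[.567,-.353,.22],81.5)"
```

```text
time_s: 2.58
tool_pos: [0.5975, 0.1002, 0.3028]
tool_rot: [180.0, -0.0, 81.5]
force: [1.4, -0.0, -0.6]
grip_width: 0.0871
tool shift mm [-452.8   37.    82.6] rot [ 1.7998e+02 -3.0000e-02  8.1480e+01] rz -0.02
```

```bash
python3 -m creep '[{"tx":-0.0453,"ty":0.0037,"tz":0.0083,"rx":0,"ry":0,"rz":0},{"tx":-0.0453,"ty":0.0037,"tz":0.0083,"rx":0,"ry":0,"rz":0},{"tx":-0.0453,"ty":0.0037,"tz":0.0083,"rx":0,"ry":0,"rz":0},{"tx":-0.0453,"ty":0.0037,"tz":0.0083,"rx":0,"ry":0,"rz":0},{"tx":-0.0453,"ty":0.0037,"tz":0.0083,"rx":0,"ry":0,"rz":0},{"tx":-0.0453,"ty":0.0037,"tz":0.0083,"rx":0,"ry":0,"rz":0},{"tx":-0.0453,"ty":0.0037,"tz":0.0083,"rx":0,"ry":0,"rz":0},{"tx":-0.0453,"ty":0.0037,"tz":0.0083,"rx":0,"ry":0,"rz":0},{"tx":-0.0453,"ty":0.0037,"tz":0.0083,"rx":0,"ry":0,"rz":0},{"tx":-0.0453,"ty":0.0037,"tz":0.0083,"rx":0,"ry":0,"rz":0},{"tx":0,"ty":0,"tz":0,"rx":0,"ry":0,"rz":0}]'
python3 -c "
from cell import env; from h import *
mv(env,[.567,-.353,.117],81.5)
a=[cv2.resize(env.read_camera(n)['pixels'][y:y+170,x:x+200,::-1],None,fx=2,fy=2) for n,x,y in(('top',400,130),('scene',90,80))]
cv2.imwrite('pics/g1.png',np.hstack(a))"
```

```text
time_s: 3.95
tool_pos: [0.5628, -0.3568, 0.2185]
tool_rot: [-179.9, 0.2, 81.0]
force: [-0.2, 0.5, 0.1]
grip_width: 0.0869
tool shift mm [  4.7   3.8 101.5] rot [-1.7985e+02  1.6000e-01  8.1030e+01] rz -0.47
```

View pics/g1.png

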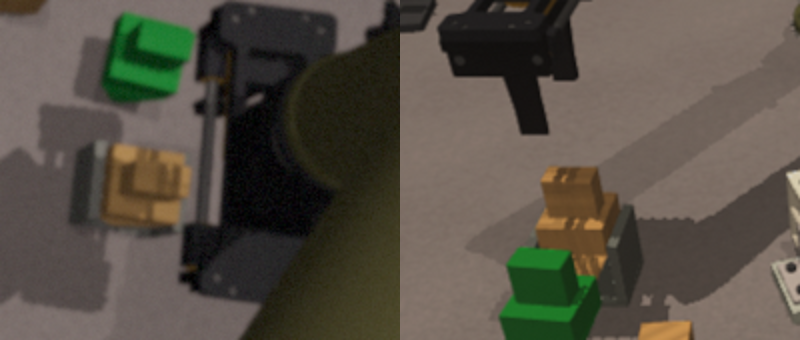

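```bash
python3 -m creep '[{"tx":0,"ty":0,"tz":0.03,"rx":0,"ry":0,"rz":0},{"tx":0,"ty":0,"tz":0.02,"rx":0,"ry":0,"rz":0},{"tx":0,"ty":0,"tz":0,"rx":0,"ry":0,"rz":0}]'
python3 -c "
from cell import env; from h import *
mv(env,[.567,-.353,.117],81.5)"
```

```text
time_s: 4.42
tool_pos: [0.5656, -0.3497, 0.1677]
tool_rot: [-179.8, -0.1, 81.6]
force: [-0.3, -0.5, 0.0]
grip_width: 0.0871
tool shift mm [-3.1  2.  50.7] rot [-1.7982e+02 -1.1000e-01  8.1560e+01] rz 0.06
```

Oscillating slightly around the target; go down and look.

```bash
python3 -m creep '[{"tx":0,"ty":0,"tz":0.015,"rx":0,"ry":0,"rz":0},{"tx":0,"ty":0,"tz":0.015,"rx":0,"ry":0,"rz":0},{"tx":0,"ty":0,"tz":0.011,"rx":0,"ry":0,"rz":0},{"tx":0,"ty":0,"tz":0.01,"rx":0,"ry":0,"rz":0},{"tx":0,"ty":0,"tz":0,"rx":0,"ry":0,"rz":0}]'
python3 -c "
from cell import env; from h import *
mv(env,[.567,-.353,.117],81.5)
a=[cv2.resize(env.read_camera(n)['pixels'][y:y+170,x:x+200,::-1],None,fx=2,fy=2) for n,x,y in(('top',400,130),('scene',90,80))]
cv2.imwrite('pics/g2.png',np.hstack(a))"
```

```text
time_s: 5.05
tool_pos: [0.5654, -0.3516, 0.1175]
tool_rot: [-179.9, -0.0, 81.4]
force: [-0.5, 0.1, -0.1]
grip_width: 0.087
tool shift mm [-1.1  1.8  0.5] rot [-1.7991e+02 -3.0000e-02  8.1440e+01] rz -0.06
```

View pics/g2.png

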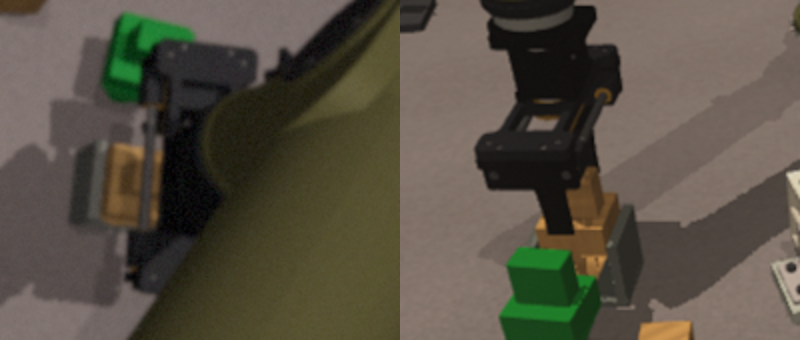

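```bash
python3 -c "
from cell import env; from h import *
from scipy.spatial.transform import Rotation as Ro
o=env.get_obs(); R=Ro.from_euler('xyz',o['tool_rot'],degrees=True).as_matrix(); p=np.array(o['tool_pos'])
s=env.read_camera('scene'); im=np.ascontiguousarray(s['pixels'][:,:,::-1])
im=cv2.resize(im[80:230,110:260],None,fx=4,fy=4,interpolation=cv2.INTER_CUBIC)
for a in(-.0095,.0095):
  for b in (.0435,.0585):
    u=proj(s,p+R@[a,b,.025]); print(u.round(1)); cv2.circle(im,tuple(int(x) for x in (u-[110,80])*4),4,(0,0,255),-1)
u=proj(s,[.566,-.353,.126]);cv2.circle(im,tuple(int(x) for x in (u-[110,80])*4),4,(255,0,0),-1)
cv2.imwrite('pics/g3.png',im)"
```

```text
[165.5 194. ]
[163.3 199. ]
[176.3 193.9]
[174.2 198.9]
```

View pics/g3.png

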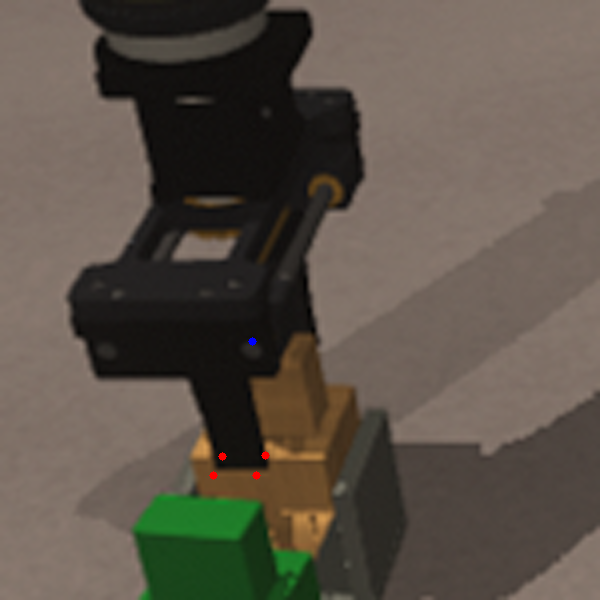

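```bash
python3 -m creep '[{"tx":0.001,"ty":0.004,"tz":0,"rx":0,"ry":0,"rz":0},{"tx":0,"ty":0,"tz":0,"rx":0,"ry":0,"rz":0}]' 
python3 -m creep '[{"tx":0,"ty":0,"tz":0,"rx":0,"ry":0,"rz":0},{"tx":0,"ty":0,"tz":0,"rx":0,"ry":0,"rz":0},{"tx":0,"ty":0,"tz":0,"rx":0,"ry":0,"rz":0},{"tx":0,"ty":0,"tz":0,"rx":0,"ry":0,"rz":0},{"tx":0,"ty":0,"tz":0,"rx":0,"ry":0,"rz":0}]' 0 50
python3 -c "
from cell import env
o=env.get_obs();print(o['tool_pos'],o['tool_rot'],o['wrist_torque'])"
```

```text
time_s: 5.45
tool_pos: [0.5707, -0.3513, 0.1189]
tool_rot: [179.9, 0.0, 81.5]
force: [-0.8, -1.1, 0.1]
grip_width: 0.087
time_s: 6.08
tool_pos: [0.57, -0.3515, 0.1186]
tool_rot: [180.0, -0.0, 81.4]
force: [-1.0, 0.6, -0.1]
grip_width: 0.0452
[ 0.56998251 -0.35151947  0.11855418] [ 1.79996274e+02 -3.75923140e-03  8.14480562e+01] [-0.12293524  0.07286925  0.00553904]
```

```bash
python3 -m creep '[{"tx":0,"ty":0,"tz":0,"rx":0,"ry":0,"rz":0},{"tx":0,"ty":0,"tz":0,"rx":0,"ry":0,"rz":0},{"tx":0,"ty":0,"tz":0,"rx":0,"ry":0,"rz":0},{"tx":0,"ty":0,"tz":0,"rx":0,"ry":0,"rz":0}]' 
python3 -c "
from cell import env
o=env.get_obs();print(o['tool_pos'],o['tool_rot'],o['wrist_torque'])"
```

```text
time_s: 6.58
tool_pos: [0.5699, -0.3515, 0.1184]
tool_rot: [-180.0, -0.0, 81.4]
force: [-0.9, -0.3, -0.6]
grip_width: 0.0256
[ 0.56985464 -0.35149119  0.11841111] [-1.79984509e+02 -6.35474530e-03  8.14469277e+01] [-0.10973603  0.13778617  0.00104111]
```

```bash
python3 -m creep '[{"tx":0,"ty":0,"tz":-0.015,"rx":0,"ry":0,"rz":0},{"tx":0,"ty":0,"tz":-0.03,"rx":0,"ry":0,"rz":0},{"tx":0,"ty":0,"tz":-0.035,"rx":0,"ry":0,"rz":0},{"tx":0,"ty":0,"tz":-0.035,"rx":0,"ry":0,"rz":0},{"tx":0,"ty":0,"tz":-0.025,"rx":0,"ry":0,"rz":0},{"tx":0,"ty":0,"tz":-0.01,"rx":0,"ry":0,"rz":0},{"tx":0,"ty":0,"tz":0,"rx":0,"ry":0,"rz":0}]' 
python3 -c "
from cell import env; from h import *
o=env.get_obs();print(o['tool_pos'],o['tool_rot'],o['wrist_torque'])
a=[cv2.resize(env.read_camera(n)['pixels'][y:y+200,x:x+200,::-1],None,fx=2,fy=2) for n,x,y in(('top',400,120),('scene',90,50))]
cv2.imwrite('pics/g4.png',np.hstack(a))"
```

```text
time_s: 7.45
tool_pos: [0.5701, -0.3517, 0.2691]
tool_rot: [179.9, 0.0, 81.4]
force: [0.1, 0.2, -1.5]
grip_width: 0.0255
[ 0.57007172 -0.35168097  0.2691101 ] [1.79939793e+02 7.22874069e-03 8.14447558e+01] [-0.05220023  0.04203409 -0.01968297]
```

View pics/g4.png

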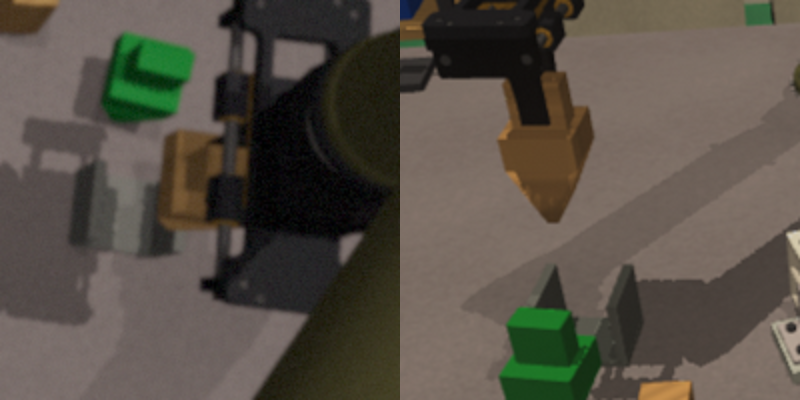

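```bash
python3 -m creep '[{"tx":0,"ty":0,"tz":0,"rx":0,"ry":0,"rz":-9.8},{"tx":0,"ty":0,"tz":0,"rx":0,"ry":0,"rz":-9.85},{"tx":0.02,"ty":0.006,"tz":0,"rx":0,"ry":0,"rz":0},{"tx":0.04,"ty":0.0118,"tz":0,"rx":0,"ry":0,"rz":0},{"tx":0.045,"ty":0.0132,"tz":0,"rx":0,"ry":0,"rz":0},{"tx":0.045,"ty":0.0132,"tz":0,"rx":0,"ry":0,"rz":0},{"tx":0.045,"ty":0.0132,"tz":0,"rx":0,"ry":0,"rz":0},{"tx":0.045,"ty":0.0132,"tz":0,"rx":0,"ry":0,"rz":0},{"tx":0.03,"ty":0.009,"tz":0,"rx":0,"ry":0,"rz":0},{"tx":0.016,"ty":0.0048,"tz":0,"rx":0,"ry":0,"rz":0},{"tx":0,"ty":0,"tz":0,"rx":0,"ry":0,"rz":0},{"tx":0,"ty":0,"tz":0,"rx":0,"ry":0,"rz":0},{"tx":0,"ty":0,"tz":0,"rx":0,"ry":0,"rz":0}]' 
python3 -c "
from cell import env; from h import *
mv(env,[.5976,-.0546,.262],101.1)
a=[cv2.resize(env.read_camera(n)['pixels'][y:y+200,x:x+200,::-1],None,fx=2,fy=2) for n,x,y in(('top',220,110),('scene',250,80))]
cv2.imwrite('pics/g5.png',np.hstack(a))"
```

```text
time_s: 9.18
tool_pos: [0.5975, -0.0568, 0.2686]
tool_rot: [-180.0, 0.0, 100.9]
force: [-0.2, -0.3, -1.9]
grip_width: 0.0258
tool shift mm [2.1 0.5 6.6] rot [-1.8000e+02  4.0000e-02  1.0093e+02] rz -0.17
```

View pics/g5.png

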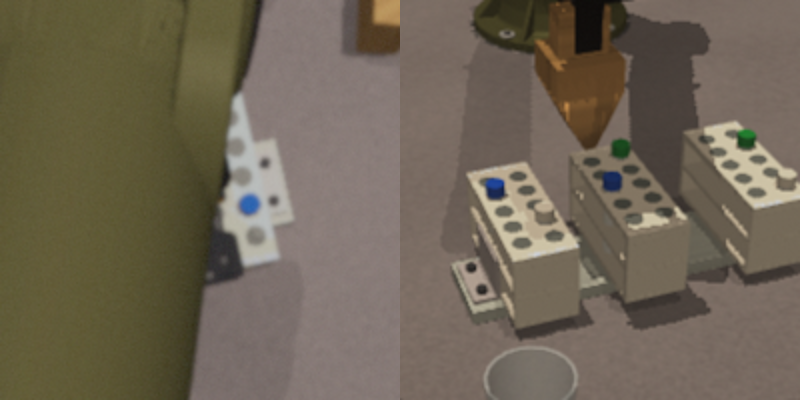

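```bash
python3 -c "
from cell import env; from h import *
cv2.imwrite('pics/g6.png',cv2.resize(env.read_camera('scene')['pixels'][85:165,305:385,::-1],None,fx=7,fy=7,interpolation=cv2.INTER_CUBIC))"
```

```text
(no output)
```

View pics/g6.png

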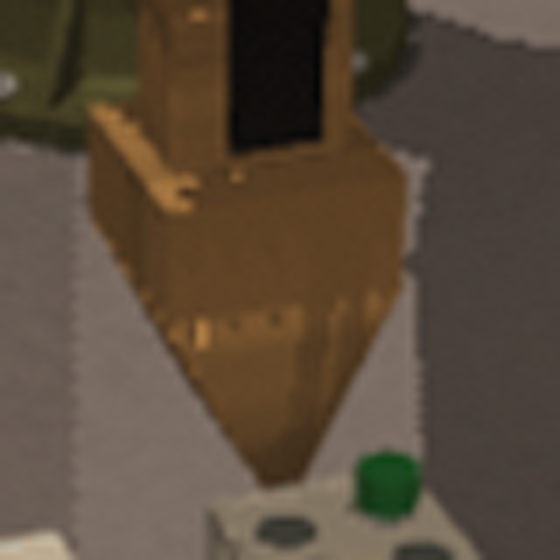

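```bash
cat >> h.py <<'E'
TH=np.radians(11.1); EX=np.array([np.cos(TH),np.sin(TH)]); EY=np.array([-np.sin(TH),np.cos(TH)])
def onx(c,u,v,xp):
    "intersect with plane x'=xp -> (y',z) mm"
    o,d=ray(c,u,v); k=(xp/1000-o[:2]@EX)/(d[:2]@EX); P=o+k*d; return np.round([P[:2]@EY*1000,P[2]*1000],1)
E
python3 -c "
from cell import env; from h import *
o=env.get_obs(); p=np.array(o['tool_pos'])*1000; x=p[:2]@EX; y=p[:2]@EY; print('tcp',x,y,p[2])
s=env.read_camera('scene')
for X,Y in((168,210),(408,180),(170,320),(405,285),(262,488),(300,485)): print(onx(s,305+X/7,85+Y/7,x+30)-[y,0])
for q in ((533.2,-95),(677.5,-68.5),(675.4,-72.1),(528.2,-99.8),(526.6,-53.4),(672.2,-25.6),(666.3,-27.2),(519.7,-56.1)): print(np.round([np.array(q)@EX,np.array(q)@EY],1))
"
```

```text
tcp 575.7327674005495 -169.739770746634 268.62903950918314
[-29.86022925 235.9       ]
[ 30.43977075 233.1       ]
[-29.56022925 207.1       ]
[ 30.63977075 205.3       ]
[ -5.96022925 156.1       ]
[  4.13977075 154.9       ]
[ 504.9 -195.9]
[ 651.6 -197.7]
[ 648.9 -200.8]
[ 499.1 -199.6]
[ 506.5 -153.8]
[ 654.7 -154.5]
[ 648.6 -155. ]
[ 499.2 -155.1]
```

```bash
python3 -m creep '[{"tx":-0.002,"ty":0,"tz":0.02,"rx":0,"ry":0,"rz":0.2},{"tx":-0.003,"ty":0,"tz":0.025,"rx":0,"ry":0,"rz":0},{"tx":-0.003,"ty":0,"tz":0.02,"rx":0,"ry":0,"rz":0},{"tx":-0.002,"ty":0,"tz":0.011,"rx":0,"ry":0,"rz":0},{"tx":-0.002,"ty":0,"tz":0,"rx":0,"ry":0,"rz":0},{"tx":-0.002,"ty":0,"tz":0,"rx":0,"ry":0,"rz":0},{"tx":0,"ty":0,"tz":0,"rx":0,"ry":0,"rz":0}]' 
cat > st.py <<'E'
from cell import env; from h import *
o=env.get_obs(); p=np.array(o['tool_pos'])*1000; f=np.array(o['force'])
print('t',o['time_s'],"x' y' z",np.round([p[:2]@EX,p[:2]@EY,p[2]],2),"F x' y' z",np.round([f[:2]@EX,f[:2]@EY,f[2]],1),'rot',np.round(o['tool_rot'],2),'M',np.round(o['wrist_torque'],2),'w',round(o['grip_width'],4))
E
python3 st.py
python3 -c "
from cell import env; from h import *
cv2.imwrite('pics/g7.png',cv2.resize(env.read_camera('scene')['pixels'][100:250,260:440,::-1],None,fx=4,fy=4,interpolation=cv2.INTER_CUBIC))"
```

```text
time_s: 10.25
tool_pos: [0.601, -0.0687, 0.1935]
tool_rot: [179.9, 0.0, 100.9]
force: [0.3, 0.5, -1.8]
grip_width: 0.0258
t 10.25 x' y' z [ 576.51 -183.1   193.52] F x' y' z [ 0.4  0.5 -1.8] rot [1.7990e+02 2.0000e-02 1.0088e+02] M [-0.08  0.02  0.01] w 0.0258
```

View pics/g7.png

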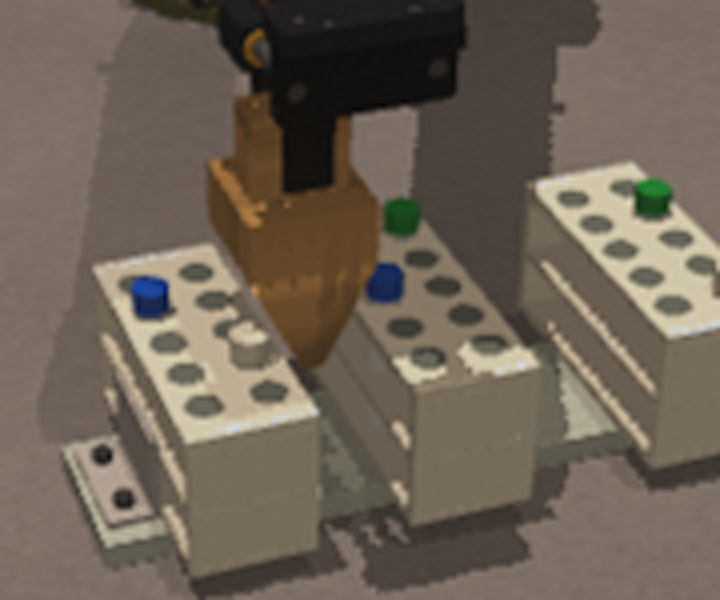

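```bash
python3 -m creep '[{"tx":-0.0015,"ty":0,"tz":0,"rx":0,"ry":0,"rz":0},{"tx":-0.001,"ty":0,"tz":0,"rx":0,"ry":0,"rz":0},{"tx":0,"ty":0,"tz":0,"rx":0,"ry":0,"rz":0}]' >/dev/null; python3 st.py;  python3 -m creep '[{"tx":-0.001,"ty":0,"tz":0,"rx":0,"ry":0,"rz":0},{"tx":-0.001,"ty":0,"tz":0,"rx":0,"ry":0,"rz":0}]' >/dev/null; python3 st.py
```

```text
t 10.675 x' y' z [ 575.97 -185.33  192.61] F x' y' z [ 0.2  0.2 -1.9] rot [179.99   0.   100.89] M [-0.07  0.06  0.07] w 0.0256
t 10.925 x' y' z [ 575.99 -186.96  192.54] F x' y' z [ 0.7  0.8 -1.9] rot [ 1.8000e+02 -3.0000e-02  1.0091e+02] M [ 0.17  0.09 -0.  ] w 0.0256
```

```bash
python3 -m creep '[{"tx":-0.001,"ty":0,"tz":0,"rx":0,"ry":0,"rz":0},{"tx":0,"ty":0,"tz":0,"rx":0,"ry":0,"rz":0}]' >/dev/null; python3 st.py;  python3 -m creep '[{"tx":-0.001,"ty":0,"tz":0,"rx":0,"ry":0,"rz":0},{"tx":0,"ty":0,"tz":0,"rx":0,"ry":0,"rz":0}]' >/dev/null; python3 st.py
```

```text
t 11.175 x' y' z [ 576.04 -187.39  192.45] F x' y' z [ 0.6  2.  -1.2] rot [-1.7999e+02 -7.0000e-02  1.0093e+02] M [0.54 0.24 0.03] w 0.0253
t 11.425 x' y' z [ 576.03 -188.01  192.46] F x' y' z [ 0.1  4.  -0.6] rot [-1.7998e+02 -1.0000e-01  1.0095e+02] M [1.13 0.4  0.05] w 0.0261
```

```bash
python3 -m creep '[{"tx":0.006,"ty":0,"tz":-0.002,"rx":0,"ry":0,"rz":0},{"tx":0.008,"ty":0,"tz":0,"rx":0,"ry":0,"rz":0},{"tx":0.006,"ty":0,"tz":0,"rx":0,"ry":0,"rz":0},{"tx":0.002,"ty":-0.0005,"tz":0,"rx":0,"ry":0,"rz":0.15},{"tx":0,"ty":0,"tz":0,"rx":0,"ry":0,"rz":0},{"tx":0,"ty":0,"tz":0,"rx":0,"ry":0,"rz":0}]' >/dev/null; python3 st.py
python3 -c "
from cell import env; from h import *
cv2.imwrite('pics/g8.png',cv2.resize(env.read_camera('scene')['pixels'][110:220,290:400,::-1],None,fx=5.4,fy=5.4,interpolation=cv2.INTER_CUBIC))"
```

```text
t 12.175 x' y' z [ 575.48 -167.54  194.58] F x' y' z [ 0.1  0.1 -2.3] rot [1.8000e+02 2.0000e-02 1.0073e+02] M [-0.09  0.05 -0.02] w 0.0257
```

View pics/g8.png

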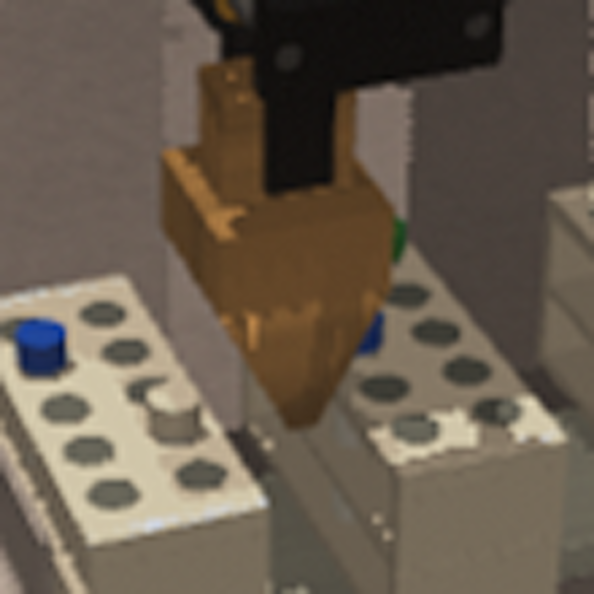

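```bash
python3 -m creep '[{"tx":0.0013,"ty":0,"tz":0.005,"rx":0,"ry":0,"rz":0},{"tx":0,"ty":0,"tz":0.01,"rx":0,"ry":0,"rz":0},{"tx":0,"ty":0,"tz":0.01,"rx":0,"ry":0,"rz":0},{"tx":0,"ty":0,"tz":0.008,"rx":0,"ry":0,"rz":0},{"tx":0,"ty":0,"tz":0,"rx":0,"ry":0,"rz":0}]' >/dev/null; python3 st.py
```

```text
t 12.85 x' y' z [ 574.95 -165.81  160.24] F x' y' z [ 0.4 -0.9 -1.8] rot [-179.9    -0.    100.74] M [-0.52 -0.13 -0.  ] w 0.0255
```

```bash
python3 -m creep '[{"tx":-0.0003,"ty":0,"tz":0.007,"rx":0,"ry":0,"rz":0},{"tx":0,"ty":0,"tz":0.007,"rx":0,"ry":0,"rz":0},{"tx":0,"ty":0,"tz":0.007,"rx":0,"ry":0,"rz":0},{"tx":0,"ty":0,"tz":0.004,"rx":0,"ry":0,"rz":0},{"tx":0,"ty":0,"tz":0,"rx":0,"ry":0,"rz":0}]' >/dev/null; python3 st.py
python3 -c "
from cell import env; from h import *
cv2.imwrite('pics/g9.png',cv2.resize(env.read_camera('scene')['pixels'][110:260,280:470,::-1],None,fx=4,fy=4,interpolation=cv2.INTER_CUBIC))"
```

```text
t 13.475 x' y' z [ 575.04 -165.88  135.67] F x' y' z [ 0.7 -1.5 -2.9] rot [-1.7992e+02 -2.0000e-02  1.0075e+02] M [-0.52  0.02  0.14] w 0.0259
```

View pics/g9.png

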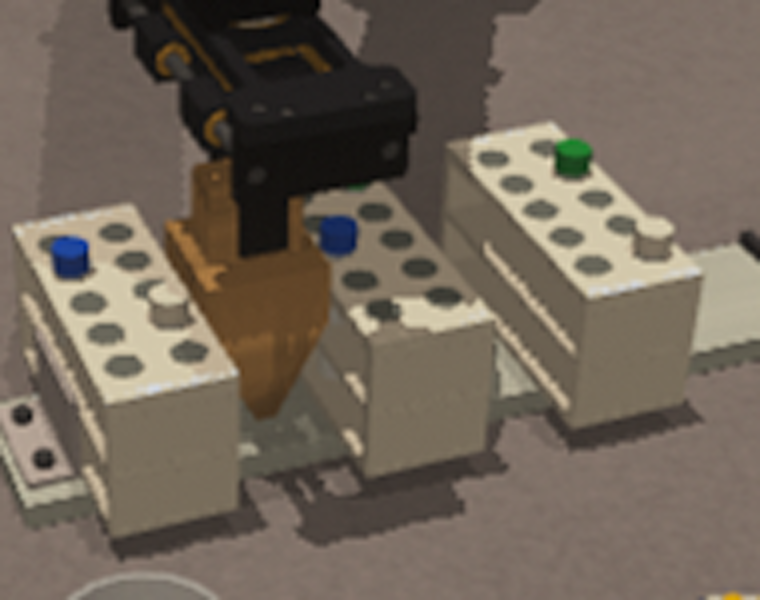

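```bash
python3 -m creep '[{"tx":0,"ty":0,"tz":0.004,"rx":0,"ry":0,"rz":0},{"tx":0,"ty":0,"tz":0.002,"rx":0,"ry":0,"rz":0},{"tx":0,"ty":0,"tz":0,"rx":0,"ry":0,"rz":0}]' >/dev/null; python3 st.py; python3 -m creep '[{"tx":0,"ty":0,"tz":0.0015,"rx":0,"ry":0,"rz":0},{"tx":0,"ty":0,"tz":0.0,"rx":0,"ry":0,"rz":0}]' >/dev/null; python3 st.py; python3 -m creep '[{"tx":0,"ty":0,"tz":0.0015,"rx":0,"ry":0,"rz":0},{"tx":0,"ty":0,"tz":0.0,"rx":0,"ry":0,"rz":0}]' >/dev/null; python3 st.py
```

```text
t 13.9 x' y' z [ 575.62 -165.94  130.39] F x' y' z [ 0.9 -1.  -2.2] rot [ 1.7999e+02 -2.0000e-02  1.0076e+02] M [-0.36 -0.15  0.05] w 0.0257
t 14.15 x' y' z [ 575.57 -166.    128.98] F x' y' z [ 0.3 -1.2 -2. ] rot [ 1.8000e+02 -2.0000e-02  1.0075e+02] M [-0.31 -0.12  0.06] w 0.0257
t 14.4 x' y' z [ 575.58 -166.02  127.44] F x' y' z [ 0.9 -0.2 -2.4] rot [ 1.8000e+02 -1.0000e-02  1.0075e+02] M [-0.3  -0.07  0.01] w 0.0257
```

```bash
python3 -m creep '[{"tx":0,"ty":0,"tz":0.001,"rx":0,"ry":0,"rz":0},{"tx":0,"ty":0,"tz":0.0,"rx":0,"ry":0,"rz":0}]' >/dev/null; python3 st.py; python3 -m creep '[{"tx":-0.001,"ty":0,"tz":0,"rx":0,"ry":0,"rz":0},{"tx":0,"ty":0,"tz":0.0,"rx":0,"ry":0,"rz":0}]' >/dev/null; python3 st.py;
```

```text
t 14.65 x' y' z [ 575.63 -166.12  127.3 ] F x' y' z [-3.2  0.6  4.8] rot [ 1.7998e+02 -3.0000e-02  1.0075e+02] M [-0.17  0.56 -0.07] w 0.0256
t 14.9 x' y' z [ 575.65 -166.53  127.32] F x' y' z [-2.7  2.6  5.3] rot [ 1.7999e+02 -8.0000e-02  1.0076e+02] M [0.15 0.76 0.02] w 0.0255
```

```bash
python3 -m creep '[{"tx":0.0006,"ty":0,"tz":-0.004,"rx":0,"ry":0,"rz":0},{"tx":0,"ty":0,"tz":-0.008,"rx":0,"ry":0,"rz":0},{"tx":0,"ty":0,"tz":-0.012,"rx":0,"ry":0,"rz":0},{"tx":0,"ty":0,"tz":-0.015,"rx":0,"ry":0,"rz":0},{"tx":0,"ty":0,"tz":-0.02,"rx":0,"ry":0,"rz":0},{"tx":0,"ty":0,"tz":-0.025,"rx":0,"ry":0,"rz":0},{"tx":0,"ty":0,"tz":-0.025,"rx":0,"ry":0,"rz":0},{"tx":0,"ty":0,"tz":-0.02,"rx":0,"ry":0,"rz":0},{"tx":0.02,"ty":0,"tz":-0.01,"rx":0,"ry":0,"rz":0},{"tx":0.04,"ty":0,"tz":0,"rx":0,"ry":0,"rz":0},{"tx":0.04,"ty":0,"tz":0,"rx":0,"ry":0,"rz":0},{"tx":0.02,"ty":0,"tz":0,"rx":0,"ry":0,"rz":0},{"tx":0,"ty":0,"tz":0,"rx":0,"ry":0,"rz":0},{"tx":0,"ty":0,"tz":0,"rx":0,"ry":0,"rz":0}]' >/dev/null; python3 st.py
python3 -c "
from cell import env; from h import *
cv2.imwrite('pics/g10.png',cv2.resize(env.read_camera('scene')['pixels'][90:250,270:470,::-1],None,fx=4,fy=3.75,interpolation=cv2.INTER_CUBIC))
cv2.imwrite('pics/g10t.png',env.read_camera('top')['pixels'][:,:,::-1])"
```

```text
t 16.65 x' y' z [576.32 -48.36 266.34] F x' y' z [ 0.7 -0.5 -1.4] rot [1.7995e+02 5.0000e-02 1.0065e+02] M [-0.11  0.09 -0.04] w 0.0255
```

View pics/g10.png

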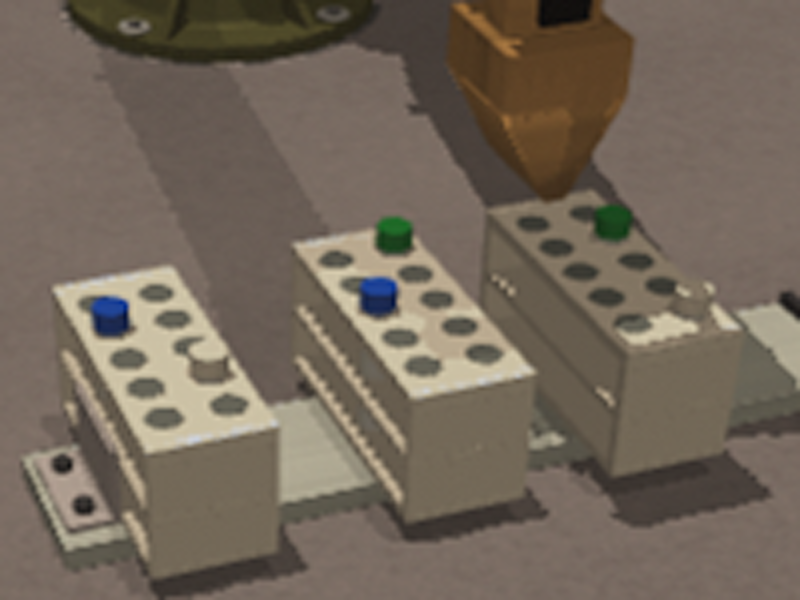

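View pics/g10t.png

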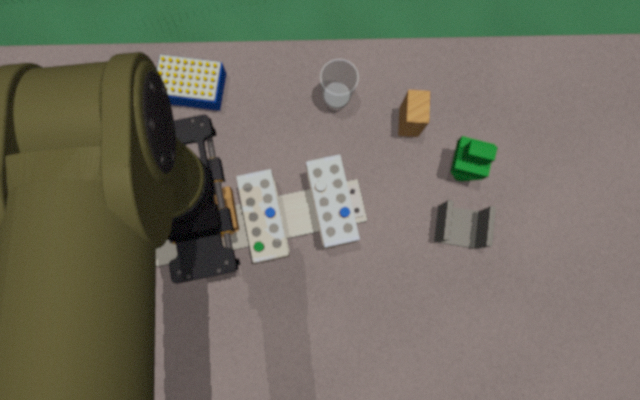

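```bash
python3 -c "
from cell import env; from h import *
s=env.read_camera('scene')
for n,q in dict(fixR=((172,267),(278,427)),midL=((293,243),(411,397)),midR=((402,227),(533,373)),endL=((486,212),(622,348))).items():
  print(n,[np.round([P[:2]@EX*1000,P[:2]@EY*1000],1) for P in [onz(s,270+a/4,90+b/3.75,.09) for a,b in q]])
c=env.read_camera('top'); r,m=racks(c)
for x in r: print(np.round(x,1), np.round([np.array(x[:2])@EX,np.array(x[:2])@EY],1))
t=c['pixels'][:,:,::-1][150:270,220:370]; cv2.imwrite('pics/t11.png',cv2.resize(t,None,fx=5,fy=5,interpolation=cv2.INTER_CUBIC))
"
```

```text
fixR [array([ 505.3, -198.2]), array([ 654.1, -199. ])]
midL [array([ 503.2, -134.6]), array([ 652.1, -136. ])]
midR [array([506.8, -77.6]), array([652.8, -77.2])]
endL [array([506.9, -31.5]), array([647.6, -29.9])]
[ 610.7 -123.7   80.7  151.7  100.9] [ 575.4 -238.9]
[590.6 -18.3 109.7 151.6 101.6] [ 576.  -131.6]
```

View pics/t11.png

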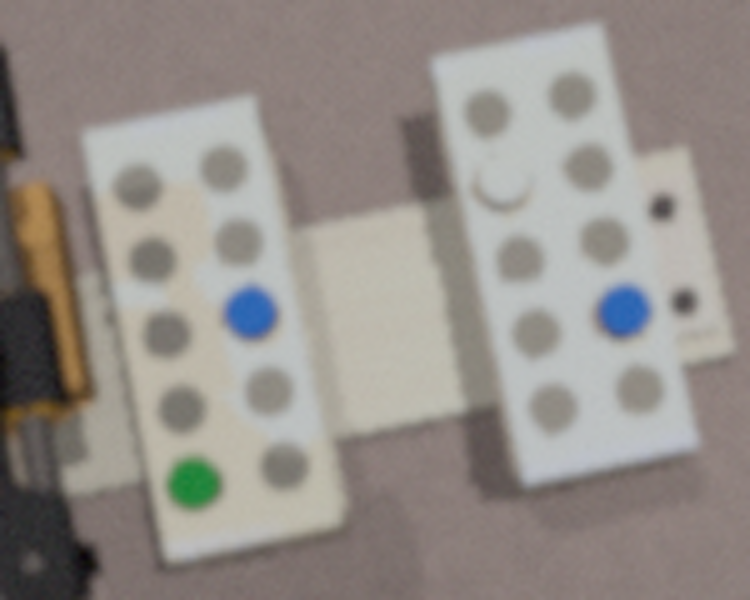

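```bash
python3 -c "
from cell import env; from h import *
c=env.read_camera('top')
for n,q in dict(fR=((602,25),(697,447)),fL=((432,58),(522,487)),mR=((255,97),(343,525)),mL=((85,130),(168,562))).items():
  print(n,[np.round([P[:2]@EX*1000,P[:2]@EY*1000],1) for P in [onz(c,220+a/5,150+b/5,.09) for a,b in q]])
def cap(c,lo,hi):
  h=cv2.cvtColor(c['pixels'],cv2.COLOR_RGB2HSV); m=cv2.inRange(h,lo,hi); n,l,st,ce=cv2.connectedComponentsWithStats(m)
  return [(ce[i].round(2),st[i][4]) for i in range(1,n) if 20<st[i][4]<200]
for n,u,v in [(a,*b) for a in [1] for b in [x[0] for x in cap(c,(105,150,80),(125,255,255))]]: P=onz(c,u,v,.105); print('blue',(u,v),np.round([P[:2]@EX*1000,P[:2]@EY*1000],1))
"
```

```text
fR [array([ 648.3, -260.7]), array([ 499. , -259.6])]
fL [array([ 649.4, -200.6]), array([ 498.4, -199. ])]
mR [array([ 648.9, -138. ]), array([ 498.7, -137.6])]
mL [array([649.9, -78.5]), array([499.1, -77.8])]
blue (np.float64(269.74), np.float64(212.16)) [ 574.2 -121.9]
blue (np.float64(344.38), np.float64(211.75)) [ 548.4 -243.9]
```

```bash
python3 -m creep '[{"tx":0.0012,"ty":-0.0005,"tz":0.02,"rx":0,"ry":0,"rz":0},{"tx":0.0012,"ty":0,"tz":0.025,"rx":0,"ry":0,"rz":0},{"tx":0,"ty":0,"tz":0.02,"rx":0,"ry":0,"rz":0},{"tx":0,"ty":0,"tz":0.007,"rx":0,"ry":0,"rz":0},{"tx":0,"ty":0,"tz":0,"rx":0,"ry":0,"rz":0},{"tx":0,"ty":0,"tz":0,"rx":0,"ry":0,"rz":0}]' >/dev/null; python3 st.py
python3 -c "
from cell import env; from h import *
cv2.imwrite('pics/g12.png',cv2.resize(env.read_camera('scene')['pixels'][90:250,290:490,::-1],None,fx=4,fy=3.75,interpolation=cv2.INTER_CUBIC))"
```

```text
t 17.65 x' y' z [576.46 -44.42 194.6 ] F x' y' z [ 0.5 -0.1 -2. ] rot [179.9   -0.   100.74] M [-0.08  0.03  0.02] w 0.0257
```

View pics/g12.png

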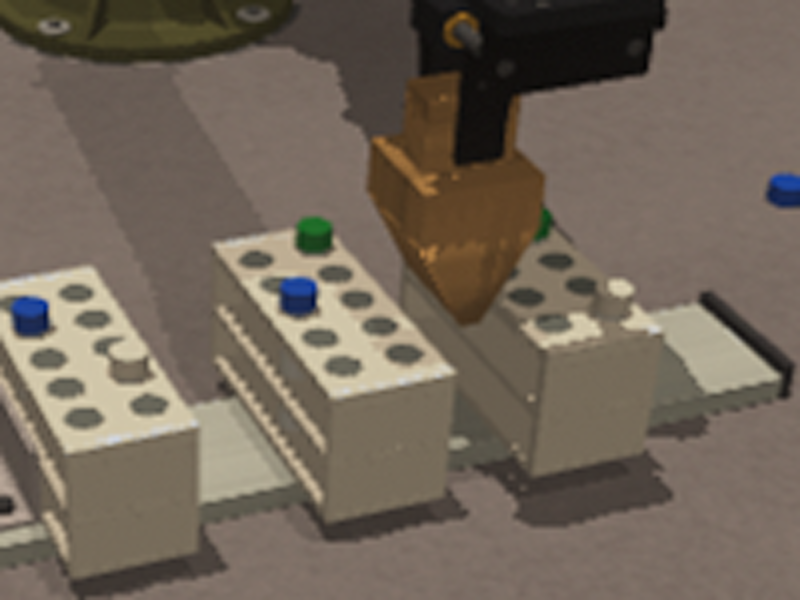

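```bash
python3 -m creep '[{"tx":-0.0018,"ty":-0.0005,"tz":0,"rx":0,"ry":0,"rz":0},{"tx":0,"ty":0,"tz":0,"rx":0,"ry":0,"rz":0},{"tx":0,"ty":0,"tz":0,"rx":0,"ry":0,"rz":0}]' >/dev/null; python3 st.py
```

```text
t 18.075 x' y' z [575.35 -46.   193.74] F x' y' z [ 0.1 -0.  -1.8] rot [ 1.7998e+02 -1.0000e-02  1.0074e+02] M [-0.04  0.05  0.03] w 0.0256
```

```bash
python3 -m creep '[{"tx":-0.0003,"ty":0,"tz":0.005,"rx":0,"ry":0,"rz":0},{"tx":0,"ty":0,"tz":0.008,"rx":0,"ry":0,"rz":0},{"tx":0,"ty":0,"tz":0.008,"rx":0,"ry":0,"rz":0},{"tx":0,"ty":0,"tz":0.006,"rx":0,"ry":0,"rz":0},{"tx":0,"ty":0,"tz":0.005,"rx":0,"ry":0,"rz":0},{"tx":0,"ty":0,"tz":0.005,"rx":0,"ry":0,"rz":0},{"tx":0,"ty":0,"tz":0,"rx":0,"ry":0,"rz":0}]' >/dev/null; python3 st.py;python3 -m creep '[{"tx":0,"ty":0,"tz":0.005,"rx":0,"ry":0,"rz":0},{"tx":0,"ty":0,"tz":0.005,"rx":0,"ry":0,"rz":0},{"tx":0,"ty":0,"tz":0.005,"rx":0,"ry":0,"rz":0},{"tx":0,"ty":0,"tz":0.005,"rx":0,"ry":0,"rz":0},{"tx":0,"ty":0,"tz":0.005,"rx":0,"ry":0,"rz":0},{"tx":0,"ty":0,"tz":0,"rx":0,"ry":0,"rz":0}]' >/dev/null; python3 st.py
```

```text
t 18.95 x' y' z [575.2  -46.27 155.97] F x' y' z [ 0.7 -1.3 -1.9] rot [-1.7998e+02  1.0000e-02  1.0075e+02] M [-0.56 -0.28  0.01] w 0.0256
t 19.7 x' y' z [574.92 -45.78 130.59] F x' y' z [ 0.4  0.9 -3.3] rot [-1.7994e+02 -2.0000e-02  1.0076e+02] M [ 0.18 -0.16  0.07] w 0.0258
```

```bash
python3 -m creep '[{"tx":0,"ty":0,"tz":0.002,"rx":0,"ry":0,"rz":0},{"tx":0,"ty":0,"tz":0.001,"rx":0,"ry":0,"rz":0},{"tx":0,"ty":0,"tz":0,"rx":0,"ry":0,"rz":0}]' >/dev/null; python3 st.py;python3 -m creep '[{"tx":0,"ty":0,"tz":0.001,"rx":0,"ry":0,"rz":0},{"tx":0,"ty":0,"tz":0,"rx":0,"ry":0,"rz":0}]' >/dev/null; python3 st.py
python3 -c "
from cell import env; from h import *
cv2.imwrite('pics/g13.png',cv2.resize(env.read_camera('scene')['pixels'][90:250,290:490,::-1],None,fx=4,fy=3.75,interpolation=cv2.INTER_CUBIC))
c=env.read_camera('top')['pixels'][:,:,::-1][150:270,220:370]; cv2.imwrite('pics/t13.png',cv2.resize(c,None,fx=5,fy=5,interpolation=cv2.INTER_CUBIC))"
```

```text
t 20.075 x' y' z [575.22 -45.84 128.49] F x' y' z [-0.3  2.2 -1.3] rot [-1.7999e+02 -3.0000e-02  1.0076e+02] M [0.4  0.04 0.06] w 0.0258
t 20.325 x' y' z [575.37 -46.03 127.55] F x' y' z [-0.3  2.7 -1.3] rot [ 1.7999e+02 -2.0000e-02  1.0076e+02] M [0.38 0.01 0.08] w 0.0258
```

View pics/g13.png

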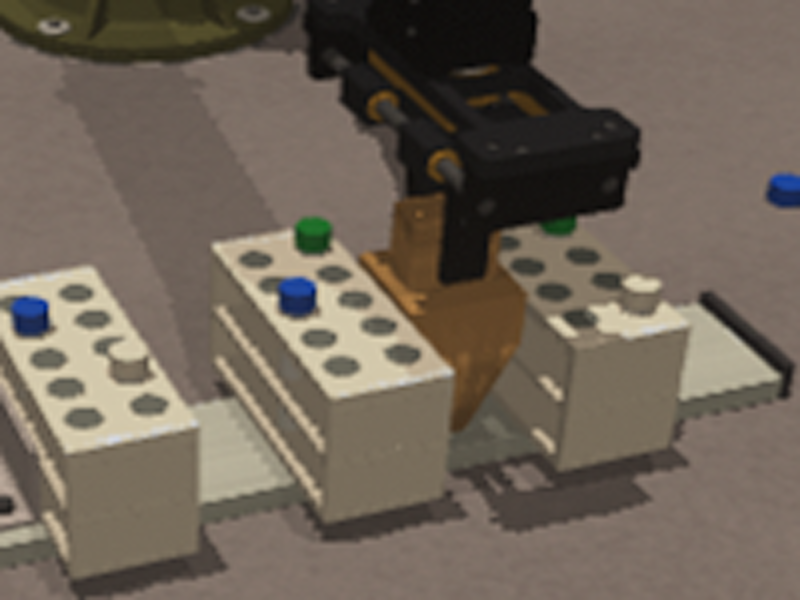

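View pics/t13.png

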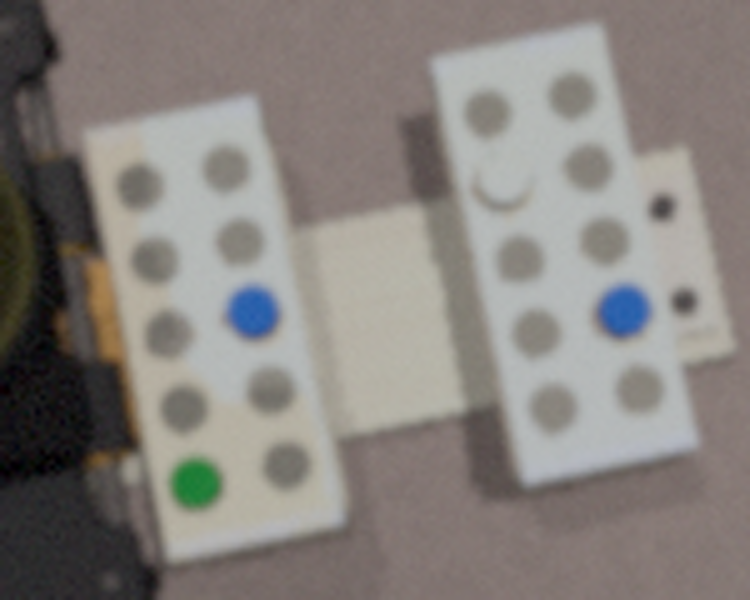

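```bash
cat > cap.py <<'E'
from cell import env; from h import *
def run(k):
  c=env.read_camera(k)
  h=cv2.cvtColor(c['pixels'],cv2.COLOR_RGB2HSV); m=cv2.inRange(h,(105,150,80),(125,255,255)); n,l,st,ce=cv2.connectedComponentsWithStats(m)
  r=[]
  for i in range(1,n):
    if 20<st[i][4]<200:
      P=onz(c,*ce[i],.105); q=np.round([P[:2]@EX*1000,P[:2]@EY*1000],1)
      if q[1]<-60 and abs(q[0]-575)<90: r.append(q)
  print(k,r)
run('top'); run('scene')
E
python3 cap.py
```

```text
top [array([ 574.2, -122.9]), array([ 548.4, -243.9])]
scene [array([ 583.9, -125.2]), array([ 558.4, -245.7])]
```

```bash
python3 -m creep '[{"tx":0,"ty":0,"tz":0.0007,"rx":0,"ry":0,"rz":0},{"tx":0,"ty":0,"tz":0,"rx":0,"ry":0,"rz":0}]' >/dev/null; python3 st.py; python3 -m creep '[{"tx":0,"ty":0,"tz":0,"rx":0,"ry":0,"rz":0},{"tx":0,"ty":0,"tz":0,"rx":0,"ry":0,"rz":0},{"tx":0,"ty":0,"tz":0,"rx":0,"ry":0,"rz":0},{"tx":0,"ty":0,"tz":0,"rx":0,"ry":0,"rz":0},{"tx":0,"ty":0,"tz":0,"rx":0,"ry":0,"rz":0},{"tx":0,"ty":0,"tz":0,"rx":0,"ry":0,"rz":0}]' 0.06; python3 st.py
```

```text
t 20.775 x' y' z [575.38 -46.3  127.32] F x' y' z [-1.2  1.9  2.3] rot [ 1.7999e+02 -1.0000e-02  1.0074e+02] M [0.38 0.47 0.1 ] w 0.0257
time_s: 21.52
tool_pos: [0.5734, 0.0653, 0.1269]
tool_rot: [180.0, -0.0, 100.7]
force: [-0.5, 0.4, 1.1]
grip_width: 0.0596
t 21.525 x' y' z [575.29 -46.29 126.86] F x' y' z [-0.4  0.5  1.1] rot [180.    -0.   100.75] M [-0.06  0.01 -0.04] w 0.0596
```

```bash
python3 -m creep '[{"tx":0,"ty":0,"tz":-0.01,"rx":0,"ry":0,"rz":0},{"tx":0,"ty":0,"tz":-0.02,"rx":0,"ry":0,"rz":0},{"tx":0,"ty":0,"tz":-0.03,"rx":0,"ry":0,"rz":0},{"tx":0,"ty":0,"tz":-0.04,"rx":0,"ry":0,"rz":0},{"tx":0,"ty":0,"tz":-0.04,"rx":0,"ry":0,"rz":0},{"tx":0.02,"ty":0,"tz":-0.03,"rx":0,"ry":0,"rz":0},{"tx":0.04,"ty":-0.01,"tz":0,"rx":0,"ry":0,"rz":0},{"tx":0.05,"ty":-0.02,"tz":0,"rx":0,"ry":0,"rz":0},{"tx":0.05,"ty":-0.02,"tz":0,"rx":0,"ry":0,"rz":0},{"tx":0.05,"ty":-0.02,"tz":0,"rx":0,"ry":0,"rz":0},{"tx":0.05,"ty":-0.02,"tz":0,"rx":0,"ry":0,"rz":0},{"tx":0.03,"ty":-0.01,"tz":0,"rx":0,"ry":0,"rz":0},{"tx":0,"ty":0,"tz":0,"rx":0,"ry":0,"rz":0},{"tx":0,"ty":0,"tz":0,"rx":0,"ry":0,"rz":0},{"tx":0,"ty":0,"tz":0,"rx":0,"ry":0,"rz":0}]'; python3 cap.py
python3 -c "
from cell import env; from h import *
cv2.imwrite('pics/g14.png',cv2.resize(env.read_camera('scene')['pixels'][90:250,270:490,::-1],None,fx=3.6,fy=3.6,interpolation=cv2.INTER_CUBIC))
c=env.read_camera('top')['pixels'][:,:,::-1][140:290,130:380]; cv2.imwrite('pics/t14.png',cv2.resize(c,None,fx=3.2,fy=3.2,interpolation=cv2.INTER_CUBIC))"
```

```text
time_s: 23.4
tool_pos: [0.4223, 0.33, 0.2972]
tool_rot: [180.0, 0.0, 100.6]
force: [0.4, -0.3, 0.1]
grip_width: 0.0599
top [array([ 574.3, -122.9]), array([ 548.5, -243.9])]
scene [array([ 582. , -124.3]), array([ 553.5, -244.4])]
```

View pics/g14.png

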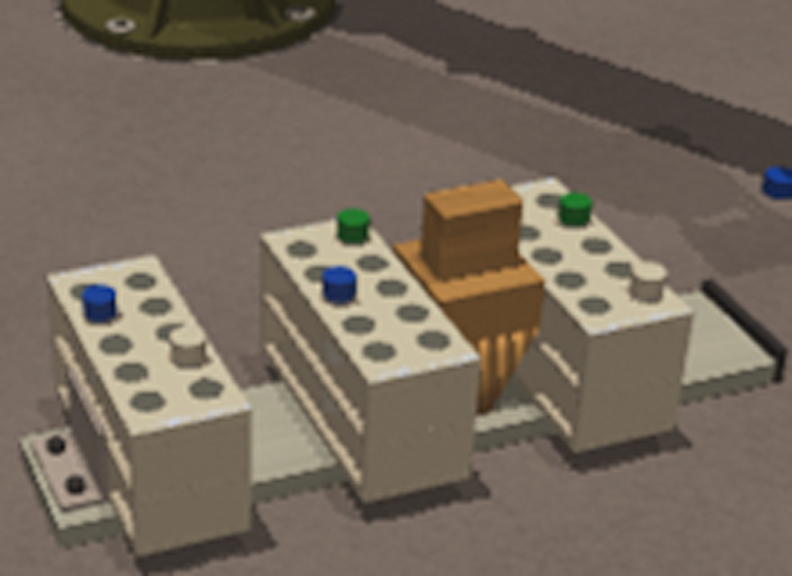

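View pics/t14.png

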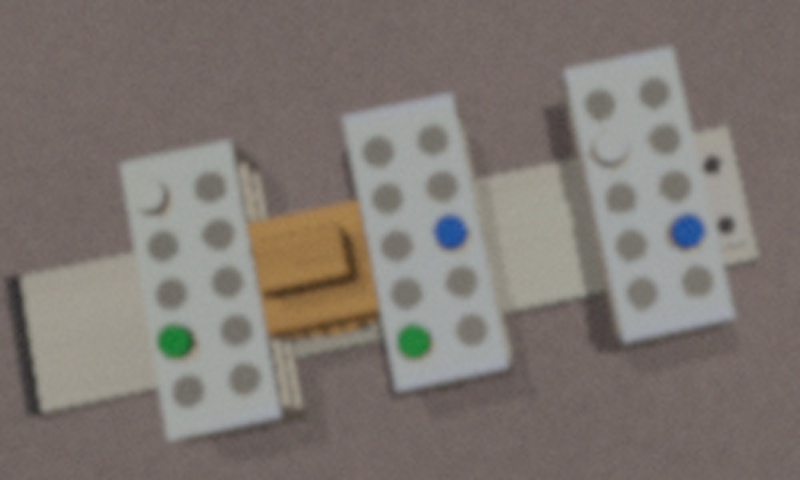

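```bash
python3 -c "
from cell import env; from h import *
for k in ('top','scene'):
  c=env.read_camera(k); m=cv2.inRange(cv2.cvtColor(c['pixels'],cv2.COLOR_RGB2HSV),(45,150,60),(75,255,255)); n,l,st,ce=cv2.connectedComponentsWithStats(m)
  for i in range(1,n):
    if 20<st[i][4]<200:
      P=onz(c,*ce[i],.105); print(k,np.round([P[:2]@EX*1000,P[:2]@EY*1000],1))
"; python3 st.py
```

```text
top [548.6  27.4]
top [522.6 -93. ]
scene [554.   27.5]
scene [528.1 -93.3]
t 23.7 x' y' z [477.26 243.93 296.9 ] F x' y' z [ 0.8  0.1 -0.1] rot [180.   -0.  100.7] M [-0.08  0.01  0.03] w 0.0602
```

Gap 2 measures about 60.4–60.8 mm and gap 1 about 60.1–61 mm. The spacer is upright and free of the gripper, so I'm handing in.

```bash
python3 -c "
from cell import env
print(env.sign_off())"
```

```text
the job is handed in; nothing more can be done
None
```

The three racks are spaced and the job is handed in at about 24 s of the 45 s. The wooden spacer stands upright in the second gap with its foot on the track, and the arm is clear of everything.

I pressed the spacer into the first gap until its foot touched the track, lifted it out, then did the same in the second gap and let go.

Final gaps, from tube-cap positions in both cameras:

| Gap | Top camera | Scene camera |
|---|---|---|
| First (fixed to middle rack) | 61.0 mm | 60.1 mm |
| Second (middle to last rack) | 60.4 mm | 60.8 mm |

- **First gap:** it first came out slightly wide. The top camera gave about 62 mm and the scene camera 61–63 mm. I placed the spacer in the second gap slightly toward the middle rack, which pushed that rack back by about 1 mm.
- **Camera disagreement:** the two cameras differ by up to about 1 mm in gap readings, and by 2–8 mm in absolute positions. I fixed the press position by lightly touching the fixed rack with the spacer; that matched the scene camera.
- **Forces:** every reading I took was within about 6 N, far below the limits.

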